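# Friction-hinge test on two reconditioned terminal boxes

## Robot

A 6-joint arm with a two-finger parallel gripper is mounted at the origin on the work surface. World frame = base frame: x ahead of the robot, y to its left, z up, the work surface at z = 0. Lengths are in m, angles in rad, forces in N, time in s.
With the tool pointing down it reaches from about 0.275 to 0.725 m from the base axis. Payload 15.9 kg.
Tool frame: the origin (TCP) lies at the very end of the fingers, on their centre line; the grasp point (between the pads) lies 19 mm behind it; z points along the fingers, y is the line along which they close (so a half turn about z gives the same grasp; the last joint's range is limited). The gripper opens to 85 mm and grips with 20 to 120 N. Pads are 22 mm wide; open, the fingers measure 114 mm over their backs; the gripper's body (76 mm by 85 mm) begins 54 mm behind the grasp point. The pads swing forward as they close: fully open they stand 13 mm farther back than shut.
Start: joints at [-1.251, 0.213, -0.034, 1.323, 0, 1.571], TCP at [0.157, -0.475, 0.231] pointing down, gripper open.
Joint ranges: [-2.98, 2.98], [-0.74, 1.72], [-1.14, 1.35], [-2.1, 2.04], [-1.57, 1.44], [-3.14, 3.14]. Speed limits (rad/s): [1.89, 1.89, 2.39, 2.57, 3.14, 3.14].

## Interface

Orientations are given as a rotation vector (axis times angle).
In Python, from cell import robot gives the robot as it stands. The module is installed in compiled form; this text tells all that it offers.
- The arm moves only by the tool play_rows, never from a script. Its argument "plan" is a list of rows, each a list of 3 entries, a list of its own where there are three numbers: the turn, a rotation vector about the tool's x, y, z in units of 5 degrees (1.0 is 5 degrees), then the shift along the tool's x, y, z in mm, then the finger opening in mm, from 0 to 85.4. A call has 1 to 5 rows; each row is the pose to reach, as a shift and turn from the pose commanded when the call began, along the tool's axes at that moment; what a row does not reach only later rows make up. A row lasts 1/10 s, in which the tool goes at most 50 mm and 8.59 degrees, less where a joint would pass 70% of its speed; a pose out of reach is approached as far as the arm can. A call with a gripper value outside its range is refused whole. The fingers move at their own pace and stop on an object; the grip force is fixed at half the most. Time passes only in rows, so rows that repeat a pose let the fingers close. It gives the time, the measured TCP pose, the force, the opening and the grip force at its end, in the units of the state.
- robot.read_state(): the state, without advancing time (a new reading comes with each control period).
- robot.camera(name): name is "scene" or "top" or "wrist"; returns a dict with "pixels" (420x560x3 uint8, red, green, blue), "fx", "fy", "cx", "cy" (pixels), "T" (4x4, takes a point from camera to world coordinates). Camera axes: x right, y down, z forward; pixel columns grow to the right and rows downward; lengths in m; the calibration is good to about 2 mm. The wrist camera is an equidistant fisheye: a pixel r from the principal point sees the ray r / f radians off the axis. A picture is of the moment at which its call begins. There is no depth.
- robot.sign_off(): hands the job in; it is judged then, once.
The state is a dict: "time_s": time; "qpos": joint angles; "joint_vel": joint speeds; "tau": joint torques, N m; "position": TCP position; "tool_rot": TCP orientation; "force": force on the tool from outside, world axes, zero at the start; "ft_torque": the same for the moment, N m; "width": finger opening in m; "finger_force": force on a finger pad.
Only numpy, scipy, OpenCV 4.12 (cv2) and the standard library are available. Lean on these libraries where they do the work, as an engineer would, in place of code of your own. Each camera call takes 0.05 s, during which the arm holds its last target. There are 200 camera calls.

## Task

One of these two terminal boxes has a worn lid hinge. Test both, the left box first, then the right: lift the lid by its bar until it rests firmly against its red stop pin without straining the pin (no more than 20 N on it), keep it there for a moment, then let go and take the gripper clear. Leave the lid that holds standing open and let the one that sinks close fully, without slamming a lid or disturbing the other things.

Things in the scene. Friction and masses are not known exactly. Their poses are not given: they have to be found in the camera images.
- box_a: blue steel terminal box, 160 x 160 x 90 mm high, bolted down; origin under its centre, z up, x axis from its bar side (facing the robot) to its hinge side. One box stands left (y > 0), one right (y < 0); which of a and b is left changes, and they look the same
- lid_a: grey lid of box_a, 160 x 160 x 6 mm, 0.3 to 0.55 kg. Origin on the hinge, 80 mm beyond the box's centre, 91 mm up; axes as the box's when shut; it runs to its -x and opens upward about y: tilt of z = opening, 0 at start. A good hinge holds by friction at any angle (bar needs up to 9 N to move); a worn one lets the lid sink shut slowly (1 to 5 s)
- bar_a (a point): middle of the round steel bar along the front of lid_a: 10 mm thick, 84 mm clear between its arms, along the lid's y axis, 45 mm ahead of the lid's edge, 205 mm from the hinge, 94 mm above the table when shut, over 40 mm free under it. Can be pinched from above; it turns in the fingers as the lid swings
- stop_a: slotted upright, 36 x 10 x 220 mm high, on box_a's right (-y) side; origin at its foot. Its red stop pin, 12 mm thick, reaches 36 mm in over the lid, 75 mm ahead of the hinge, clamped anywhere along the slot: the lid meets it at 0.65 to 0.93 rad, not measured, to be felt. Rubber-mounted, it yields 0.4 mm/N and bears 1.5 to 2 times the extra push at the bar
- box_b: blue steel terminal box, 160 x 160 x 90 mm high, bolted down; origin under its centre, z up, x axis from its bar side (facing the robot) to its hinge side. One box stands left (y > 0), one right (y < 0); which of a and b is left changes, and they look the same
- lid_b: grey lid of box_b, 160 x 160 x 6 mm, 0.3 to 0.55 kg. Origin on the hinge, 80 mm beyond the box's centre, 91 mm up; axes as the box's when shut; it runs to its -x and opens upward about y: tilt of z = opening, 0 at start. A good hinge holds by friction at any angle (bar needs up to 9 N to move); a worn one lets the lid sink shut slowly (1 to 5 s)
- bar_b (a point): middle of the round steel bar along the front of lid_b: 10 mm thick, 84 mm clear between its arms, along the lid's y axis, 45 mm ahead of the lid's edge, 205 mm from the hinge, 94 mm above the table when shut, over 40 mm free under it. Can be pinched from above; it turns in the fingers as the lid swings
- stop_b: slotted upright, 36 x 10 x 220 mm high, on box_b's right (-y) side; origin at its foot. Its red stop pin, 12 mm thick, reaches 36 mm in over the lid, 75 mm ahead of the hinge, clamped anywhere along the slot: the lid meets it at 0.65 to 0.93 rad, not measured, to be felt. Rubber-mounted, it yields 0.4 mm/N and bears 1.5 to 2 times the extra push at the bar
- wrench: steel open-ended wrench, 170 mm, lying flat; bystander
- screwdriver: screwdriver, 180 mm, lying flat; bystander
- oil: yellow closed bottle, radius 24, 130 tall mm; bystander, origin under its middle
- bearing: steel bearing ring, 62 across, 16 tall, mm; bystander, origin under its middle
- spray: green spray can, radius 28, 150 tall mm; bystander, origin under its middle
- bushing: flanged brass bushing, 60 across, 50 tall, mm; bystander, origin under its middle

How it is judged:
On the way, in this order (a step that is already met when the one before it is completed fails the run):
1. the left lid rests against its stop pin (over 1.5 N) (((world y of box_a above 0 m and contact force between lid_a and stop_a above 1.5 N) or (world y of box_b above 0 m and contact force between lid_b and stop_b above 1.5 N))), for 0.25 s.
2. the left lid is let go while more than 0.35 rad open (((world y of box_a above 0 m and contact force between each of the fingers, the arm and lid_a below 0.05 N and angle between lid_a's own z axis and vertical above 0.35 rad) or (world y of box_b above 0 m and contact force between each of the fingers, the arm and lid_b below 0.05 N and angle between lid_b's own z axis and vertical above 0.35 rad))), for 0.1 s.
3. the right lid rests against its stop pin (over 1.5 N) (((world y of box_a below 0 m and contact force between lid_a and stop_a above 1.5 N) or (world y of box_b below 0 m and contact force between lid_b and stop_b above 1.5 N))), for 0.25 s.
4. the right lid is let go while more than 0.35 rad open (((world y of box_a below 0 m and contact force between each of the fingers, the arm and lid_a below 0.05 N and angle between lid_a's own z axis and vertical above 0.35 rad) or (world y of box_b below 0 m and contact force between each of the fingers, the arm and lid_b below 0.05 N and angle between lid_b's own z axis and vertical above 0.35 rad))), for 0.1 s.
At the end, for the whole second after the job is handed in: the lid that holds stands open by itself, at rest, by more than 0.55 rad; the lid that sinks is shut to within 0.03 rad and at rest (angle between lid_a's own z axis and vertical above 0.55 rad and angular speed of each of lid_a, lid_b below 0.05 rad/s and angle between lid_b's own z axis and vertical below 0.03 rad); the robot touches nothing.
It fails at once if a lid presses its stop pin with more than 20 N (contact force between lid_a and stop_a above 20 N or contact force between lid_b and stop_b above 20 N).
It fails at once if a lid slams or is flung (over 2 rad/s) (angular speed of any of lid_a, lid_b above 2 rad/s).
It fails at once if a bystander is moved by more than 30 mm (distance of any of wrench, screwdriver, oil, bearing, spray, bushing from where it was at the start of the episode above 0.03 m).
It also fails if it takes over 72 s, if anything falls off the work surface, if the arm or the gripper's body presses on something with over 40 N, if the wrist force passes 120 N, or if a joint passes its speed limit or range.

## Working session

There is one attempt and no reset: what is moved stays moved. The work goes in short steps, Python scripts to look and compute and a tool call to move; the robot and the scene stay as the last step left them, time stands still between calls to the robot, and variables do not carry over. Pictures are saved under pics/ and viewed, at most 10 in all, crops included, and the job is handed in when it is done.

Besides the shell and the picture viewer there is one more tool, called after ">>>" as a command line: name --argument value ..., lists and objects as JSON in quotes. play_rows: Moves the arm, as the interface text tells. Its arguments: {"type":"object","properties":{"plan":{"type":"array"}},"required":["plan"]}

```bash
mkdir -p pics
python3 - <<'E'
from cell import robot
import cv2,numpy as np
for n in ("top","scene"):
    c=robot.camera(n); cv2.imwrite(f"pics/{n}0.png",c["pixels"][:,:,::-1]); np.savez(f"pics/{n}0.npz",**c)
    print(n,c["fx"],c["fy"],c["cx"],c["cy"],np.round(c["T"],3).tolist())
s=robot.read_state(); print(s)
E
```

```text
top 396.8510155046424 396.8510155046424 276.8830207443814 207.43829722140268 [[-0.018, -0.998, 0.055, 0.529], [-1.0, 0.019, 0.022, 0.029], [-0.023, -0.055, -0.998, 1.17], [0.0, 0.0, 0.0, 1.0]]
scene 511.39705379369076 511.39705379369076 274.81118193046336 206.2804826610452 [[-0.571, 0.484, -0.663, 1.56], [0.821, 0.327, -0.468, 0.734], [-0.009, -0.812, -0.584, 0.956], [0.0, 0.0, 0.0, 1.0]]
{'time_s': 0.1, 'qpos': array([-1.25103561e+00,  2.13305433e-01, -3.49471518e-02,  1.32347919e+00,
       -5.59706657e-06,  1.57082031e+00]), 'joint_vel': array([ 0.00056167,  0.00133366, -0.00018895, -0.00013873, -0.000695  ,
        0.00106082]), 'tau': array([ 7.30071515e-04, -6.87244034e+01,  4.87805951e+01,  1.21743022e-02,
        5.44393697e-05,  1.66994244e-05]), 'position': array([ 0.15708101, -0.47439309,  0.23088592]), 'tool_rot': array([-3.10062096e+00, -4.99957784e-01,  2.42555022e-04]), 'force': array([0.35927339, 0.46030393, 0.83692104]), 'ft_torque': array([ 0.0505304 , -0.03741474, -0.03041436]), 'finger_force': 0.0, 'width': 0.08523201329806819}
```

View pics/top0.png

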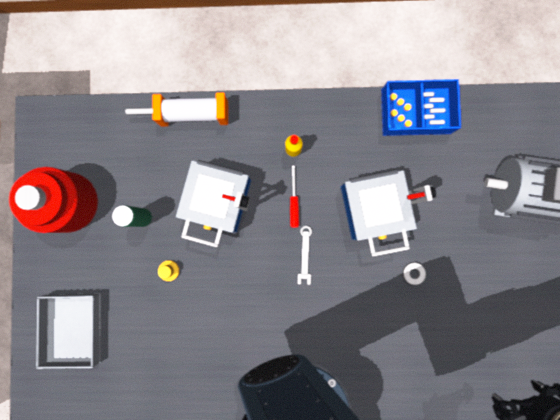

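View pics/scene0.png

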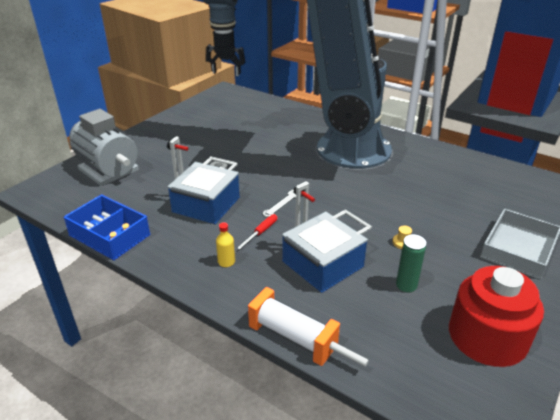

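The top view shows the left box near (213,197), bar about (200,241), and the right box near (380,205), bar about (390,251). I'll enlarge both and measure.

Run:
```python
import cv2,numpy as np
c=np.load("pics/top0.npz"); p=c["pixels"][:,:,::-1]
a=cv2.resize(p[150:265,165:265],None,fx=4,fy=4,interpolation=cv2.INTER_CUBIC)
b=cv2.resize(p[150:265,340:440],None,fx=4,fy=4,interpolation=cv2.INTER_CUBIC)
cv2.imwrite("pics/crop0.png",np.hstack([a,b]))
```

```text
(no output)
```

View pics/crop0.png

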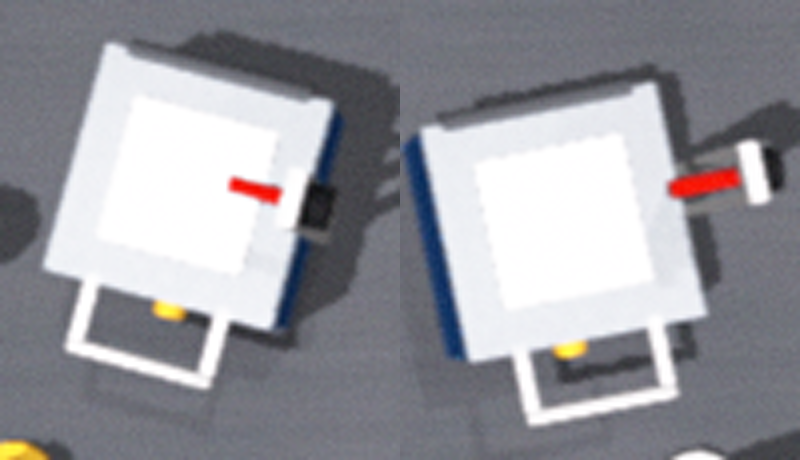

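Crop pixels for the left lid corners: (107,43),(333,100),(280,330),(43,268), with bar ends at (70,350),(210,384). For the right lid: (420,130),(655,85),(705,315),(467,360), with bar ends at (532,420),(675,393). Next I cast rays to the plane z=0.094.

```bash
cat > h.py <<'E'
import numpy as np
from cell import robot
from scipy.spatial.transform import Rotation as R
def ray(c,u,v,z):
    d=c["T"][:3,:3]@np.array([(u-c["cx"])/c["fx"],(v-c["cy"])/c["fy"],1]); o=c["T"][:3,3]
    return o+d*(z-o[2])/d[2]
def rel(pos,yaw=None):
    """mm shift in tool axes from measured pose"""
    s=robot.read_state(); Rm=R.from_rotvec(s["tool_rot"])
    return np.round(Rm.inv().apply(np.array(pos)-s["position"])*1e3,1)
E
python3 - <<'E'
from h import *
c=np.load("pics/top0.npz")
for n,ox,L,B in (("L",165,[(107,43),(333,100),(280,330),(43,268)],[(70,350),(210,384)]),("R",240,[(420,130),(655,85),(705,315),(467,360)],[(532,420),(675,393)])):
    P=np.array([ray(c,ox+(u+0 )/4,150+v/4,.094) for u,v in L]); Q=np.array([ray(c,ox+u/4,150+v/4,.094) for u,v in B])
    hm=(P[0]+P[1])/2; fm=(P[2]+P[3])/2; bm=Q.mean(0)
    for v in (hm-fm,hm-bm): print(n,"yaw",np.arctan2(v[1],v[0]),np.linalg.norm(v))
    for v in (P[0]-P[1],P[3]-P[2],Q[0]-Q[1]): print("  yawy",np.arctan2(-v[0],v[1]),np.linalg.norm(v))
    print(n,"hinge",hm.round(4),"bar",bm.round(4))
s=robot.read_state(); print(R.from_rotvec(s["tool_rot"]).as_matrix().round(3))
E
```

```text
L yaw -0.26200624672915407 0.16038712057312063
L yaw -0.2739591180786299 0.2085722688168066
  yawy -0.2689478458340602 0.16066747582850505
  yawy -0.2723632427813777 0.16769060917777842
  yawy -0.2533297747243337 0.09841605188761718
L hinge [0.6996 0.2073 0.094 ] bar [0.4988 0.2637 0.094 ]
R yaw 0.17442884027112093 0.1584710203625106
R yaw 0.18404159955683 0.2058677771497389
  yawy 0.1696502762928942 0.1616727549729518
  yawy 0.16916797757427554 0.16225536940630675
  yawy 0.16947061812722553 0.09722796686741868
R hinge [ 0.6658 -0.2126  0.094 ] bar [ 0.4634 -0.2502  0.094 ]
[[ 0.949  0.314 -0.   ]
 [ 0.314 -0.949  0.001]
 [-0.    -0.001 -1.   ]]
```

Sizes agree with those given: lid about 160 mm, bar 205–208 mm from the hinge. The yaws are -0.266 on the left and +0.172 on the right. I'm moving over the left bar, tool y along the box x axis, fingers narrowed to 32 mm.

>>> play_rows --plan '[[[0,0,-11.3],[557,-592,20],32],[[0,0,-11.3],[557,-592,20],32],[[0,0,-11.3],[557,-592,20],32],[[0,0,-11.3],[557,-592,20],32],[[0,0,-11.3],[557,-592,20],32]]'

```text
time_s: 0.6
position: [0.2626, -0.2462, 0.225]
tool_rot: [-2.698, -1.609, -0.0]
force: [1.8, -0.5, -0.2]
width: 0.0322
finger_force: 0.0
```

```bash
cat >> h.py <<'E'
BOX={"L":dict(yaw=-.266,bar=(.500,.2625),hinge=(.698,.2085)),"R":dict(yaw=.172,bar=(.4638,-.2495),hinge=(.666,-.2145))}
def goto(k,z,bar=None):
    b=BOX[k]; s=robot.read_state(); Rm=R.from_rotvec(s["tool_rot"]); y=Rm.as_matrix()[:,1]
    dyaw=(b["yaw"]-np.arctan2(y[1],y[0])+np.pi/2)%np.pi-np.pi/2
    print("t",s["time_s"],"pos",s["position"].round(4),"turn z",round(-np.degrees(dyaw)/5,2),"shift",rel([*(bar or b["bar"]),z]),"w",s["width"],"F",s["force"].round(2),"q6",s["qpos"][5])
E
python3 -c "from h import *;goto('L',.18)"
```

```text
t 0.6 pos [ 0.2626 -0.2462  0.225 ] turn z -2.63 shift [560.3 -33.1  45. ] w 0.03215974031410181 F [ 1.82 -0.47 -0.15] q6 1.3132749120509881
```

>>> play_rows --plan '[[[0,0,-2.6],[560,-33,30],32],[[0,0,-2.6],[560,-33,30],32],[[0,0,-2.6],[560,-33,30],32],[[0,0,-2.6],[560,-33,30],32],[[0,0,-2.6],[560,-33,30],32]]'

```text
time_s: 1.1
position: [0.3645, -0.033, 0.2125]
tool_rot: [2.504, 1.897, 0.0]
force: [2.0, -3.2, -0.2]
width: 0.032
finger_force: 0.0
```

```bash
python3 -c "from h import *;goto('L',.18)"
```

```text
t 1.1 pos [ 0.3645 -0.033   0.2125] turn z -0.1 shift [321.2  50.4  32.5] w 0.03198041402547194 F [ 2.03 -3.24 -0.18] q6 1.7549244688453167
```

>>> play_rows --plan '[[[0,0,-0.1],[300,48,20],32],[[0,0,-0.1],[300,48,20],32],[[0,0,-0.1],[300,48,20],32],[[0,0,-0.1],[300,48,20],32],[[0,0,-0.1],[300,48,20],32]]'

```text
time_s: 1.6
position: [0.4691, 0.1938, 0.1957]
tool_rot: [2.495, 1.909, -0.0]
force: [0.3, -0.8, 0.1]
width: 0.0322
finger_force: 0.0
```

>>> play_rows --plan '[[[0,0,0],[70,10,0],32],[[0,0,0],[70,10,0],32],[[0,0,0],[70,10,0],32]]'

```text
time_s: 1.9
position: [0.4971, 0.2589, 0.1949]
tool_rot: [-2.493, -1.911, 0.002]
force: [-0.4, -0.5, 0.1]
width: 0.0321
finger_force: 0.0
```

Run:
```python
from h import *
import cv2
goto('L',.10)
c=robot.camera("wrist"); cv2.imwrite("pics/w1.png",c["pixels"][:,:,::-1]); np.savez("pics/w1.npz",**c); print(c["fx"],c["cx"],c["cy"],c["T"].round(3).tolist())
```

```text
t 1.9 pos [0.4971 0.2589 0.1949] turn z 0.04 shift [ 4.2  2.  94.9] w 0.032060991163501 F [-0.41 -0.54  0.11] q6 2.3136303269340566
325.19226210127806 281.0701976058927 207.87899000924125 [[0.966, -0.248, -0.076, 0.517], [-0.259, -0.924, -0.28, 0.33], [-0.001, 0.291, -0.957, 0.337], [0.0, 0.0, 0.0, 1.0]]
```

View pics/w1.png

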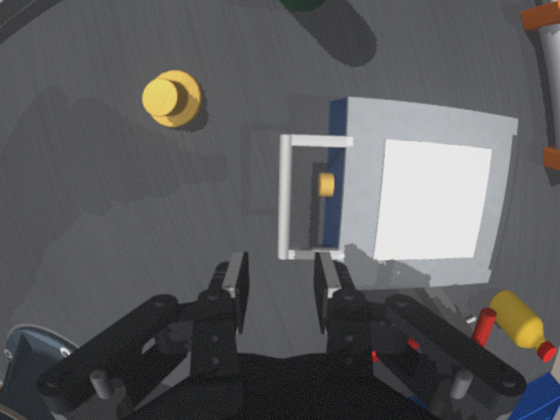

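The bar spans (286,136) to (285,258), with the fingertips at (235..320, 255). The lid is right of the bar. I'll cast rays with the fisheye model.

```bash
cat >> h.py <<'E'
def wray(c,u,v,z):
    x,y=u-c["cx"],v-c["cy"]; r=np.hypot(x,y); t=r/c["fx"]
    d=c["T"][:3,:3]@np.array([x/r*np.sin(t),y/r*np.sin(t),np.cos(t)]); o=c["T"][:3,3]
    return o+d*(z-o[2])/d[2]
E
python3 - <<'E'
from h import *
c=np.load("pics/w1.npz")
a=wray(c,286,136,.094);b=wray(c,285,258,.094)
e=wray(c,516,118,.094);f=wray(c,490,283,.094);g=wray(c,348,98,.094)
print(a,b,(a+b)/2,np.linalg.norm(a-b),"hinge edge",e,f,(e+f)/2,np.linalg.norm(e-f),g)
E
```

```text
[0.51558624 0.31204456 0.094     ] [0.48944112 0.21626689 0.094     ] [0.50251368 0.26415572 0.094     ] 0.09928206355648575 hinge edge [0.72173307 0.28563256 0.094     ] [0.68186379 0.12698479 0.094     ] [0.70179843 0.20630867 0.094     ] 0.16358079666218023 [0.56788293 0.32868865 0.094     ]
```

>>> play_rows --plan '[[[0,0,0],[3,2,45],32],[[0,0,0],[3,2,85],32],[[0,0,0],[3,2,117],32],[[0,0,0],[3,2,117],32]]'

```text
time_s: 2.35
position: [0.4968, 0.2565, 0.0756]
tool_rot: [-2.496, -1.906, 0.011]
force: [-0.4, -0.1, 0.6]
width: 0.0321
finger_force: 0.0
```

```bash
python3 -c "from h import *;goto('L',.077,(.5015,.2635))"
```

```text
t 2.35 pos [0.4968 0.2565 0.0756] turn z -0.0 shift [ 8.   2.7 -1.5] w 0.032078562168978794 F [-0.44 -0.13  0.65] q6 2.3138553108077633
```

>>> play_rows --plan '[[[0,0,0],[7,3,-1],32],[[0,0,0],[7,3,-1],0],[[0,0,0],[7,3,-1],0],[[0,0,0],[7,3,-1],0],[[0,0,0],[7,3,-1],0]]'

```text
time_s: 2.85
position: [0.5022, 0.2667, 0.0823]
tool_rot: [-2.49, -1.907, -0.0]
force: [-25.2, 9.1, 18.8]
width: 0.0082
finger_force: 59.0
```

```bash
python3 -c "from h import *;goto('L',.077,(.5015,.2635))"
```

```text
t 2.85 pos [0.5022 0.2667 0.0823] turn z 0.03 shift [-3.3  0.2  5.3] w 0.008197604485676618 F [-25.25   9.15  18.85] q6 2.319844799626812
```

>>> play_rows --plan '[[[0,0,0],[0,-3,-5],0],[[0,0,0],[0,-3,-5],0]]'

```text
time_s: 3.05
position: [0.502, 0.2668, 0.0873]
tool_rot: [-2.495, -1.908, -0.005]
force: [-2.0, 4.9, 1.5]
width: 0.0077
finger_force: 59.8
```

```bash
cat >> h.py <<'E'
def st(k):
    s=robot.read_state(); b=BOX[k]; u=np.array([np.cos(b["yaw"]),np.sin(b["yaw"]),0]); F=s["force"]; p=s["position"]
    g=p+R.from_rotvec(s["tool_rot"]).apply([0,0,-.019]); h=np.array([*b["hinge"],.091]); d=h-g
    rx=d@u; rz=g[2]-.091; th=np.arctan2(rz,rx)
    # tangential (opening) direction at bar: up cos + u sin ; radial: away from hinge
    t=np.array([0,0,np.cos(th)])+u*np.sin(th)
    print("t %.2f pos %s w %.4f F.u %.1f Fz %.1f Flat %.1f  push_t %.1f  grasp x to hinge %.4f z %.4f th %.3f"%(s["time_s"],p.round(4),s["width"],F@u,F[2],F@[-u[1],u[0],0],-(F@t),rx,g[2],th), "T",s["ft_torque"].round(2))
E
python3 -c "from h import *;st('L')"
```

```text
t 3.05 pos [0.502  0.2668 0.0873] w 0.0077 F.u -3.2 Fz 1.5 Flat 4.2  push_t -1.2  grasp x to hinge 0.2044 z 0.1063 th 0.075 T [ 1.02  0.62 -0.22]
```

Run:
```python
from h import *
import cv2
c=robot.camera("wrist"); p=c["pixels"][100:360,180:430,::-1]; cv2.imwrite("pics/w2.png",cv2.resize(p,None,fx=2.2,fy=2.2,interpolation=cv2.INTER_CUBIC))
```

```text
(no output)
```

View pics/w2.png

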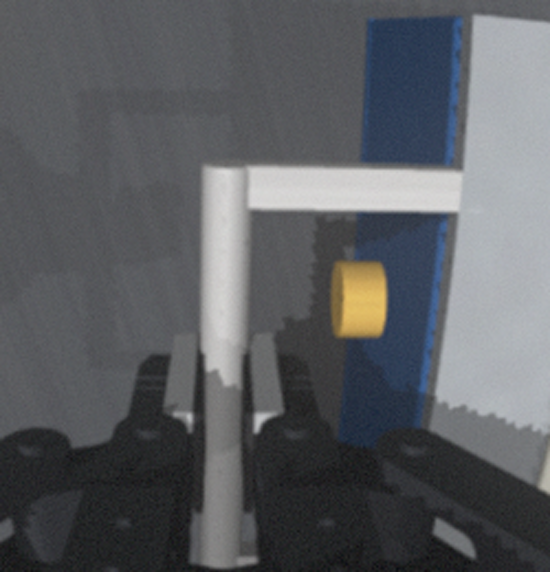

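The bar is between the fingers (crop column ~225). Now a small test lift.

>>> play_rows --plan '[[[0,0,0],[-1,0,-5],0],[[0,0,0],[-1,0,-10],0],[[0,0,0],[-1,0.5,-15],0],[[0,0,0],[-1,0.5,-15],0]]'

```text
time_s: 3.5
position: [0.503, 0.2662, 0.1021]
tool_rot: [-2.495, -1.908, -0.007]
force: [0.9, 10.5, 1.9]
width: 0.0073
finger_force: 59.2
```

Run:
```python
from h import *
import cv2
st('L')
c=robot.camera("wrist"); p=c["pixels"][100:360,180:430,::-1]; cv2.imwrite("pics/w3.png",cv2.resize(p,None,fx=2.2,fy=2.2,interpolation=cv2.INTER_CUBIC))
```

```text
t 3.50 pos [0.503  0.2662 0.1021] w 0.0073 F.u -1.9 Fz 1.9 Flat 10.4  push_t -1.6  grasp x to hinge 0.2033 z 0.1211 th 0.147 T [ 2.09 -0.3  -0.28]
```

View pics/w3.png

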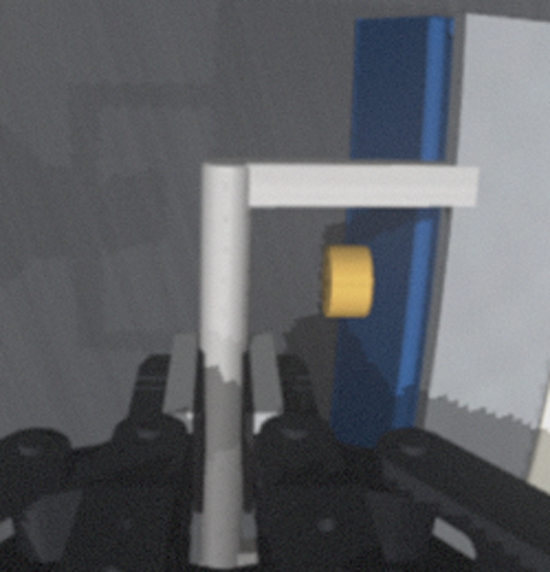

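The lid rises with the grip and the bar hasn't moved in the picture. Continuing along the arc to about 0.5 rad.

>>> play_rows --plan '[[[0,0,0],[2,3,-20],0],[[0,0,0],[2,8,-40],0],[[0,0,0],[2,15,-59],0],[[0,0,0],[2,24,-77.5],0],[[0,0,0],[2,24,-77.5],0]]'

```text
time_s: 4.05
position: [0.5262, 0.26, 0.1803]
tool_rot: [2.496, 1.907, 0.003]
force: [-9.3, -1.5, 6.5]
width: 0.0072
finger_force: 59.7
```

```bash
python3 -c "from h import *;st('L')"
```

```text
t 4.05 pos [0.5262 0.26   0.1803] w 0.0072 F.u -8.6 Fz 6.5 Flat -3.8  push_t -1.1  grasp x to hinge 0.1793 z 0.1993 th 0.543 T [-0.13  1.74 -0.11]
```

>>> play_rows --plan '[[[0,0,0],[0,2.5,-7.5],0],[[0,0,0],[0,6,-14],0],[[0,0,0],[0,9,-18],0],[[0,0,0],[0,12,-21.5],0]]'

```text
time_s: 4.45
position: [0.537, 0.2568, 0.1991]
tool_rot: [2.496, 1.908, -0.001]
force: [-1.4, -1.0, -8.1]
width: 0.0076
finger_force: 59.0
```

```bash
python3 -c "from h import *;st('L')"
```

```text
t 4.45 pos [0.537  0.2568 0.1991] w 0.0076 F.u -1.1 Fz -8.1 Flat -1.4  push_t 7.1  grasp x to hinge 0.1680 z 0.2181 th 0.648 T [ 0.15  0.43 -0.07]
```

>>> play_rows --plan '[[[0,0,0],[0,0,0],0],[[0,0,0],[0,0,0],0]]'

```text
time_s: 4.65
position: [0.5372, 0.2568, 0.1994]
tool_rot: [2.496, 1.907, 0.001]
force: [2.6, -3.9, -3.4]
width: 0.0073
finger_force: 59.6
```

```bash
python3 -c "from h import *;st('L')"
```

```text
t 4.65 pos [0.5372 0.2568 0.1994] w 0.0073 F.u 3.5 Fz -3.4 Flat -3.1  push_t 0.6  grasp x to hinge 0.1679 z 0.2184 th 0.649 T [-0.63 -0.35 -0.14]
```

>>> play_rows --plan '[[[0,0,0],[0,1.2,-1.6],0]]'

```text
time_s: 4.75
position: [0.5378, 0.2566, 0.2003]
tool_rot: [2.496, 1.908, -0.001]
force: [2.8, -1.4, -9.6]
width: 0.0073
finger_force: 58.8
```

```bash
python3 -c "from h import *;st('L')"
```

```text
t 4.75 pos [0.5378 0.2566 0.2003] w 0.0073 F.u 3.0 Fz -9.6 Flat -0.6  push_t 5.7  grasp x to hinge 0.1672 z 0.2193 th 0.655 T [-0.19 -0.16 -0.1 ]
```

>>> play_rows --plan '[[[0,0,0],[0,1.2,-1.6],0]]'

```text
time_s: 4.85
position: [0.5389, 0.2563, 0.202]
tool_rot: [-2.496, -1.908, 0.002]
force: [1.3, -1.1, -9.7]
width: 0.0075
finger_force: 58.8
```

```bash
python3 -c "from h import *;st('L')"
```

```text
t 4.85 pos [0.5389 0.2563 0.202 ] w 0.0075 F.u 1.6 Fz -9.7 Flat -0.8  push_t 6.7  grasp x to hinge 0.1661 z 0.2210 th 0.664 T [-0.31  0.01 -0.04]
```

>>> play_rows --plan '[[[0,0,0],[0,1.2,-1.6],0],[[0,0,0],[0,2.4,-3.2],0]]'

```text
time_s: 5.05
position: [0.5413, 0.2556, 0.2053]
tool_rot: [-2.496, -1.908, 0.001]
force: [1.0, -5.1, -2.1]
width: 0.0073
finger_force: 59.6
```

```bash
python3 -c "from h import *;st('L')"
```

```text
t 5.05 pos [0.5413 0.2556 0.2053] w 0.0073 F.u 2.3 Fz -2.1 Flat -4.7  push_t 0.2  grasp x to hinge 0.1636 z 0.2243 th 0.684 T [-1.2  -0.3  -0.18]
```

>>> play_rows --plan '[[[0,0,0],[0,1.2,-1.6],0]]'

```text
time_s: 5.15
position: [0.5424, 0.2551, 0.2072]
tool_rot: [2.496, 1.908, -0.001]
force: [-2.7, -5.1, -6.5]
width: 0.0075
finger_force: 58.7
```

```bash
python3 -c "from h import *;st('L')"
```

```text
t 5.15 pos [0.5424 0.2551 0.2072] w 0.0075 F.u -1.3 Fz -6.5 Flat -5.6  push_t 5.8  grasp x to hinge 0.1624 z 0.2262 th 0.695 T [-1.    0.64 -0.23]
```

>>> play_rows --plan '[[[0,0,0],[0,1.2,-1.6],0]]'

```text
time_s: 5.25
position: [0.5436, 0.2548, 0.2089]
tool_rot: [2.496, 1.908, -0.001]
force: [-2.3, -5.7, -5.7]
width: 0.0073
finger_force: 58.6
```

```bash
python3 -c "from h import *;st('L')"
```

```text
t 5.25 pos [0.5436 0.2548 0.2089] w 0.0073 F.u -0.7 Fz -5.7 Flat -6.1  push_t 4.8  grasp x to hinge 0.1611 z 0.2279 th 0.704 T [-1.02  0.61 -0.24]
```

>>> play_rows --plan '[[[0,0,0],[-0.5,1.3,-1.6],0],[[0,0,0],[-0.5,2.5,-3.1],0]]'

```text
time_s: 5.45
position: [0.546, 0.254, 0.2121]
tool_rot: [-2.496, -1.908, -0.0]
force: [-2.6, -1.9, -5.6]
width: 0.0073
finger_force: 58.7
```

```bash
python3 -c "from h import *;st('L')"
```

```text
t 5.45 pos [0.546  0.254  0.2121] w 0.0073 F.u -2.1 Fz -5.6 Flat -2.5  push_t 5.6  grasp x to hinge 0.1586 z 0.2311 th 0.724 T [-0.35  0.8  -0.26]
```

>>> play_rows --plan '[[[0,0,0],[0,1.3,-1.6],0]]'

```text
time_s: 5.55
position: [0.5472, 0.2537, 0.2136]
tool_rot: [-2.496, -1.908, 0.0]
force: [-4.3, -2.2, -4.3]
width: 0.0072
finger_force: 58.7
```

```bash
python3 -c "from h import *;st('L')"
```

```text
t 5.55 pos [0.5472 0.2537 0.2136] w 0.0072 F.u -3.6 Fz -4.3 Flat -3.2  push_t 5.6  grasp x to hinge 0.1573 z 0.2326 th 0.733 T [-0.4   1.   -0.19]
```

>>> play_rows --plan '[[[0,0,0],[0,1.3,-1.6],0]]'

```text
time_s: 5.65
position: [0.5485, 0.2533, 0.2152]
tool_rot: [-2.495, -1.908, 0.001]
force: [-4.8, -2.5, -4.3]
width: 0.0075
finger_force: 58.8
```

```bash
python3 -c "from h import *;st('L')"
```

```text
t 5.65 pos [0.5485 0.2533 0.2152] w 0.0075 F.u -4.0 Fz -4.3 Flat -3.7  push_t 5.8  grasp x to hinge 0.1561 z 0.2342 th 0.742 T [-0.46  1.16 -0.25]
```

>>> play_rows --plan '[[[0,0,0],[-0.4,1.3,-1.5],0],[[0,0,0],[-0.4,2.6,-3],0]]'

```text
time_s: 5.85
position: [0.551, 0.2525, 0.2182]
tool_rot: [-2.495, -1.908, -0.0]
force: [-4.7, 2.2, -4.0]
width: 0.0075
finger_force: 58.9
```

```bash
python3 -c "from h import *;st('L')"
```

```text
t 5.85 pos [0.551  0.2525 0.2182] w 0.0075 F.u -5.1 Fz -4.0 Flat 0.9  push_t 6.4  grasp x to hinge 0.1534 z 0.2372 th 0.761 T [ 0.28  1.33 -0.26]
```

>>> play_rows --plan '[[[0,0,0],[0,1.3,-1.5],0]]'

```text
time_s: 5.95
position: [0.5523, 0.2522, 0.2197]
tool_rot: [-2.495, -1.908, -0.0]
force: [-5.3, 0.7, -4.2]
width: 0.0076
finger_force: 58.8
```

```bash
python3 -c "from h import *;st('L')"
```

```text
t 5.95 pos [0.5523 0.2522 0.2197] w 0.0076 F.u -5.3 Fz -4.2 Flat -0.7  push_t 6.7  grasp x to hinge 0.1521 z 0.2387 th 0.771 T [ 0.26  1.36 -0.2 ]
```

>>> play_rows --plan '[[[0,0,0],[0,1.3,-1.5],0]]'

```text
time_s: 6.05
position: [0.5535, 0.2518, 0.2212]
tool_rot: [-2.495, -1.908, -0.0]
force: [-4.5, 1.3, -4.0]
width: 0.0073
finger_force: 58.8
```

```bash
python3 -c "from h import *;st('L')"
```

```text
t 6.05 pos [0.5535 0.2518 0.2212] w 0.0073 F.u -4.7 Fz -4.0 Flat 0.1  push_t 6.2  grasp x to hinge 0.1508 z 0.2402 th 0.780 T [ 0.22  1.32 -0.21]
```

>>> play_rows --plan '[[[0,0,0],[0,1.4,-1.5],0],[[0,0,0],[0,2.8,-2.9],0]]'

```text
time_s: 6.25
position: [0.5561, 0.2511, 0.224]
tool_rot: [-2.495, -1.908, 0.0]
force: [-5.7, 1.1, -3.1]
width: 0.0071
finger_force: 58.9
```

```bash
python3 -c "from h import *;st('L')"
```

```text
t 6.25 pos [0.5561 0.2511 0.224 ] w 0.0071 F.u -5.8 Fz -3.1 Flat -0.5  push_t 6.4  grasp x to hinge 0.1481 z 0.2430 th 0.799 T [ 0.32  1.76 -0.28]
```

>>> play_rows --plan '[[[0,0,0],[0,1.4,-1.5],0]]'

```text
time_s: 6.35
position: [0.5575, 0.2507, 0.2256]
tool_rot: [-2.495, -1.908, 0.0]
force: [-5.8, 3.8, 2.8]
width: 0.0074
finger_force: 59.4
```

```bash
python3 -c "from h import *;st('L')"
```

```text
t 6.35 pos [0.5575 0.2507 0.2256] w 0.0074 F.u -6.6 Fz 2.8 Flat 2.1  push_t 2.8  grasp x to hinge 0.1467 z 0.2446 th 0.808 T [ 0.88  1.34 -0.17]
```

>>> play_rows --plan '[[[0,0,0],[0,1.4,-1.4],0]]'

```text
time_s: 6.45
position: [0.5588, 0.2505, 0.2273]
tool_rot: [-2.495, -1.908, -0.001]
force: [-7.7, 1.3, 0.8]
width: 0.0075
finger_force: 58.5
```

```bash
python3 -c "from h import *;st('L')"
```

```text
t 6.45 pos [0.5588 0.2505 0.2273] w 0.0075 F.u -7.8 Fz 0.8 Flat -0.8  push_t 5.1  grasp x to hinge 0.1453 z 0.2463 th 0.819 T [ 0.32  1.62 -0.13]
```

>>> play_rows --plan '[[[0,0,0],[0,1.1,-1.7],0],[[0,0,0],[0,2.4,-3.3],0]]'

```text
time_s: 6.65
position: [0.5616, 0.2496, 0.2303]
tool_rot: [2.496, 1.908, 0.001]
force: [-0.3, 1.3, -6.8]
width: 0.0074
finger_force: 58.3
```

```bash
python3 -c "from h import *;st('L')"
```

```text
t 6.65 pos [0.5616 0.2496 0.2303] w 0.0074 F.u -0.6 Fz -6.8 Flat 1.2  push_t 5.0  grasp x to hinge 0.1424 z 0.2493 th 0.838 T [ 0.35  0.39 -0.1 ]
```

>>> play_rows --plan '[[[0,0,0],[0,1.4,-1.4],0]]'

```text
time_s: 6.75
position: [0.5629, 0.2493, 0.2316]
tool_rot: [-2.496, -1.908, -0.001]
force: [-1.8, 2.5, -6.3]
width: 0.0074
finger_force: 58.4
```

```bash
python3 -c "from h import *;st('L')"
```

```text
t 6.75 pos [0.5629 0.2493 0.2316] w 0.0074 F.u -2.4 Fz -6.3 Flat 1.9  push_t 6.0  grasp x to hinge 0.1411 z 0.2506 th 0.847 T [ 0.5   0.5  -0.06]
```

>>> play_rows --plan '[[[0,0,0],[0,1.4,-1.4],0]]'

```text
time_s: 6.85
position: [0.5642, 0.2489, 0.233]
tool_rot: [-2.496, -1.908, -0.001]
force: [-1.0, 2.1, -7.0]
width: 0.0069
finger_force: 58.3
```

```bash
python3 -c "from h import *;st('L')"
```

```text
t 6.85 pos [0.5642 0.2489 0.233 ] w 0.0069 F.u -1.5 Fz -7.0 Flat 1.8  push_t 5.7  grasp x to hinge 0.1397 z 0.2520 th 0.856 T [ 0.57  0.41 -0.1 ]
```

>>> play_rows --plan '[[[0,0,0],[0,1.5,-1.4],0],[[0,0,0],[0,2.9,-2.8],0]]'

```text
time_s: 7.05
position: [0.567, 0.248, 0.2356]
tool_rot: [-2.496, -1.908, -0.0]
force: [0.5, 3.7, -8.1]
width: 0.0074
finger_force: 58.2
```

```bash
python3 -c "from h import *;st('L')"
```

```text
t 7.05 pos [0.567  0.248  0.2356] w 0.0074 F.u -0.5 Fz -8.1 Flat 3.7  push_t 5.6  grasp x to hinge 0.1368 z 0.2546 th 0.875 T [ 0.73  0.14 -0.1 ]
```

>>> play_rows --plan '[[[0,0,0],[0,1.5,-1.4],0]]'

```text
time_s: 7.15
position: [0.5684, 0.2476, 0.237]
tool_rot: [-2.496, -1.908, 0.0]
force: [0.6, 3.0, -9.6]
width: 0.0071
finger_force: 58.2
```

```bash
python3 -c "from h import *;st('L')"
```

```text
t 7.15 pos [0.5684 0.2476 0.237 ] w 0.0071 F.u -0.2 Fz -9.6 Flat 3.0  push_t 6.3  grasp x to hinge 0.1353 z 0.2560 th 0.884 T [ 0.72  0.07 -0.11]
```

>>> play_rows --plan '[[[0,0,0],[0,1.5,-1.4],0]]'

```text
time_s: 7.25
position: [0.5699, 0.2472, 0.2384]
tool_rot: [2.496, 1.908, -0.0]
force: [2.9, 2.1, -12.4]
width: 0.0073
finger_force: 58.1
```

```bash
python3 -c "from h import *;st('L')"
```

```text
t 7.25 pos [0.5699 0.2472 0.2384] w 0.0073 F.u 2.3 Fz -12.4 Flat 2.8  push_t 6.0  grasp x to hinge 0.1338 z 0.2574 th 0.894 T [ 0.71 -0.13 -0.12]
```

>>> play_rows --plan '[[[0,0,0],[0,1.9,-0.9],0],[[0,0,0],[0,3.8,-1.9],0]]'

```text
time_s: 7.45
position: [0.5726, 0.2464, 0.2406]
tool_rot: [-2.494, -1.908, 0.001]
force: [-11.0, 4.8, -1.9]
width: 0.0072
finger_force: 59.2
```

```bash
python3 -c "from h import *;st('L')"
```

```text
t 7.45 pos [0.5726 0.2464 0.2406] w 0.0072 F.u -11.8 Fz -1.9 Flat 1.7  push_t 10.5  grasp x to hinge 0.1309 z 0.2596 th 0.911 T [ 1.1   2.51 -0.1 ]
```

>>> play_rows --plan '[[[0,0,0],[0,1.5,-1.3],0]]'

```text
time_s: 7.55
position: [0.5738, 0.2459, 0.2421]
tool_rot: [-2.495, -1.908, 0.002]
force: [-9.5, 2.2, -2.5]
width: 0.0072
finger_force: 58.7
```

```bash
python3 -c "from h import *;st('L')"
```

```text
t 7.55 pos [0.5738 0.2459 0.2421] w 0.0072 F.u -9.7 Fz -2.5 Flat -0.4  push_t 9.2  grasp x to hinge 0.1296 z 0.2611 th 0.920 T [ 0.63  2.07 -0.22]
```

>>> play_rows --plan '[[[0,0,0],[0,1.5,-1.3],0]]'

```text
time_s: 7.65
position: [0.5752, 0.2455, 0.2433]
tool_rot: [-2.494, -1.908, 0.002]
force: [-10.8, 3.6, -4.0]
width: 0.0071
finger_force: 58.6
```

```bash
python3 -c "from h import *;st('L')"
```

```text
t 7.65 pos [0.5752 0.2455 0.2433] w 0.0071 F.u -11.4 Fz -4.0 Flat 0.6  push_t 11.5  grasp x to hinge 0.1282 z 0.2623 th 0.928 T [ 0.74  2.33 -0.27]
```

>>> play_rows --plan '[[[0,0,0],[0,0,0],0],[[0,0,0],[0,0,0],0],[[0,0,0],[0,0,0],0],[[0,0,0],[0,0,0],0]]'

```text
time_s: 8.05
position: [0.5753, 0.2455, 0.2434]
tool_rot: [-2.495, -1.908, 0.001]
force: [-9.0, 3.3, -1.3]
width: 0.0068
finger_force: 59.0
```

```bash
python3 -c "from h import *;st('L')"
```

```text
t 8.05 pos [0.5753 0.2455 0.2434] w 0.0068 F.u -9.5 Fz -1.3 Flat 0.8  push_t 8.4  grasp x to hinge 0.1281 z 0.2624 th 0.929 T [ 0.58  2.03 -0.25]
```

>>> play_rows --plan '[[[0,0,0],[0,0.8,-0.6],0],[[0,0,0],[0,0.8,-0.6],0]]'

```text
time_s: 8.25
position: [0.5758, 0.2453, 0.2438]
tool_rot: [-2.494, -1.907, 0.002]
force: [-11.1, 3.3, -2.4]
width: 0.0074
finger_force: 58.9
```

```bash
python3 -c "from h import *;st('L')"
```

```text
t 8.25 pos [0.5758 0.2453 0.2438] w 0.0074 F.u -11.6 Fz -2.4 Flat 0.3  push_t 10.7  grasp x to hinge 0.1275 z 0.2628 th 0.932 T [ 0.74  2.42 -0.28]
```

Static push at the bar has risen from about 1 N to 8–10 N, so the lid is against its pin. I'll hold a moment, then release and rise.

>>> play_rows --plan '[[[0,0,0],[0,0.8,-0.6],0],[[0,0,0],[0,0.8,-0.6],0],[[0,0,0],[0,0.8,-0.6],0],[[0,0,0],[0,0.8,-0.6],0],[[0,0,0],[0,0.8,-0.6],0]]'

```text
time_s: 8.75
position: [0.5764, 0.2452, 0.2443]
tool_rot: [-2.494, -1.907, 0.003]
force: [-12.0, 3.8, -3.1]
width: 0.0071
finger_force: 58.9
```

```bash
python3 -c "from h import *;st('L')"
```

```text
t 8.75 pos [0.5764 0.2452 0.2443] w 0.0071 F.u -12.6 Fz -3.1 Flat 0.5  push_t 12.0  grasp x to hinge 0.1269 z 0.2633 th 0.936 T [ 0.7   2.65 -0.23]
```

>>> play_rows --plan '[[[0,0,0],[0,0,0],50],[[0,0,0],[0,0,0],50],[[0,0,0],[0,0,-20],50],[[0,0,0],[0,0,-60],50],[[0,0,0],[0,0,-90],50]]'

```text
time_s: 9.25
position: [0.5778, 0.2446, 0.3368]
tool_rot: [2.495, 1.907, 0.003]
force: [0.8, 0.3, 0.8]
width: 0.0499
finger_force: 0.0
```

Run:
```python
from h import *
import cv2
st('L'); goto('R',.25)
c=robot.camera("scene"); p=c["pixels"][130:310,130:410,::-1]; cv2.imwrite("pics/s1.png",cv2.resize(p,None,fx=2.5,fy=2.5,interpolation=cv2.INTER_CUBIC))
```

```text
t 9.25 pos [0.5778 0.2446 0.3368] w 0.0499 F.u 0.6 Fz 0.8 Flat 0.5  push_t -0.9  grasp x to hinge 0.1255 z 0.3558 th 1.128 T [-0.02 -0.02  0.01]
t 9.25 pos [0.5778 0.2446 0.3368] turn z -5.01 shift [-506.8   19.5   86.4] w 0.04992129091400821 F [0.76 0.32 0.79] q6 2.2371651753902144
```

View pics/s1.png

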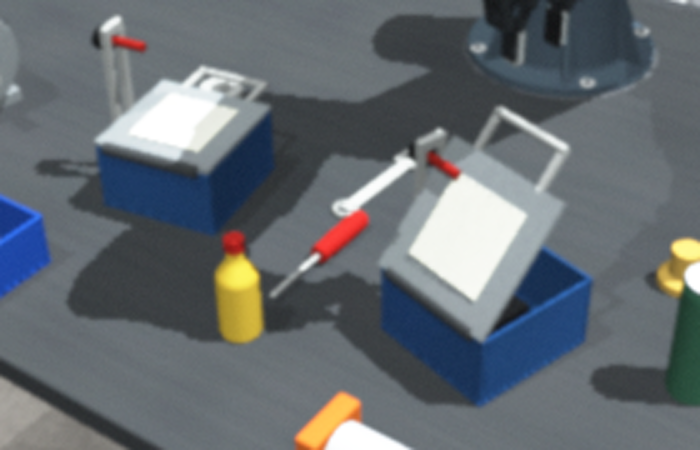

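The left lid stands open at its pin (crop about (445,165)), so the left hinge is the good one and the right lid should sink. Moving to the right box.

>>> play_rows --plan '[[[0,0,-5],[-507,20,10],32],[[0,0,-5],[-507,20,10],32],[[0,0,-5],[-507,20,10],32],[[0,0,-5],[-507,20,10],32],[[0,0,-5],[-507,20,10],32]]'

```text
time_s: 9.8
position: [0.5214, 0.0002, 0.33]
tool_rot: [2.022, 2.402, 0.001]
force: [0.8, 0.2, -0.6]
width: 0.0318
finger_force: 0.0
```

```bash
python3 -c "from h import *;goto('R',.20)"
```

```text
t 9.8 pos [5.214e-01 2.000e-04 3.300e-01] turn z -0.01 shift [-236.   -99.6  130.1] w 0.0318215095434389 F [ 0.83  0.21 -0.65] q6 1.4001510397360588
```

>>> play_rows --plan '[[[0,0,0],[-45,-20,30],32],[[0,0,0],[-90,-40,60],32],[[0,0,0],[-135,-60,90],32],[[0,0,0],[-180,-79,120],32],[[0,0,0],[-225,-98,130],32]]'

```text
time_s: 10.3
position: [0.469, -0.2111, 0.2078]
tool_rot: [2.023, 2.403, -0.001]
force: [1.2, -0.1, -0.0]
width: 0.0319
finger_force: 0.0
```

>>> play_rows --plan '[[[0,0,0],[-5,0,0],32],[[0,0,0],[-5,0,0],32],[[0,0,0],[-5,0,0],32]]'

```text
time_s: 10.6
position: [0.4714, -0.2141, 0.2096]
tool_rot: [2.023, 2.402, 0.001]
force: [-0.3, -0.6, 0.4]
width: 0.0322
finger_force: 0.0
```

Run:
```python
from h import *
import cv2
goto('R',.1)
c=robot.camera("wrist"); cv2.imwrite("pics/w4.png",c["pixels"][:,:,::-1]); np.savez("pics/w4.npz",**c)
```

```text
t 10.6 pos [ 0.4714 -0.2141  0.2096] turn z -0.01 shift [-33.5 -13.6 109.6] w 0.03221535261556951 F [-0.3  -0.64  0.36] q6 0.973355973421609
```

View pics/w4.png

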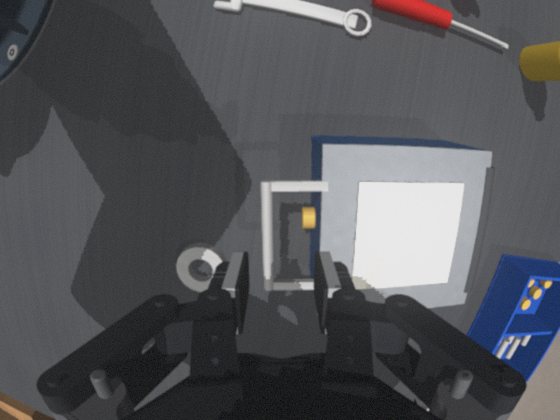

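The right bar spans (267,183) to (267,290), and the bearing at (200,270) lies below finger height.

Run:
```python
from h import *
c=np.load("pics/w4.npz")
a=wray(c,267,183,.094);b=wray(c,267,290,.094); m=(a+b)/2
e=wray(c,490,152,.094);f=wray(c,466,304,.094)
print(a,b,m,np.linalg.norm(a-b),np.arctan2(-(a-b)[0],(a-b)[1]),"hinge edge",(e+f)/2,np.linalg.norm(e-f))
goto('R',.077,tuple(m[:2]))
```

```text
[ 0.45788033 -0.19961877  0.094     ] [ 0.47347582 -0.29852564  0.094     ] [ 0.46567808 -0.2490722   0.094     ] 0.10012885971625685 0.15639099203876425 hinge edge [ 0.67076082 -0.21199673  0.094     ] 0.1624959785525535
t 10.65 pos [ 0.4715 -0.2138  0.2096] turn z -0.0 shift [-33.7 -11.9 132.6] w 0.03200730605757742 F [-0.13  0.23 -0.2 ] q6 0.9732644755448513
```

>>> play_rows --plan '[[[0,0,0],[-34,-12,30],32],[[0,0,0],[-34,-12,70],32],[[0,0,0],[-34,-12,110],32],[[0,0,0],[-34,-12,134],32],[[0,0,0],[-34,-12,134],32]]'

```text
time_s: 11.15
position: [0.4636, -0.248, 0.0725]
tool_rot: [-2.019, -2.402, 0.001]
force: [-0.8, 0.1, 0.3]
width: 0.0318
finger_force: 0.0
```

```bash
sed -i 's/"R":dict.*/"R":dict(yaw=.172,bar=(.4655,-.2490),hinge=(.6675,-.2140))}/' h.py; python3 -c "from h import *;goto('R',.077)"
```

```text
t 11.15 pos [ 0.4636 -0.248   0.0725] turn z 0.01 shift [-1.3  1.7 -4.5] w 0.031846756545084065 F [-0.81  0.05  0.27] q6 0.9068880611909835
```

>>> play_rows --plan '[[[0,0,0],[-1,1,-3],0],[[0,0,0],[-1,1,-3],0],[[0,0,0],[-1,1,-3],0],[[0,0,0],[-1,1,-3],0],[[0,0,0],[-1,1,-3],0]]'

```text
time_s: 11.65
position: [0.4661, -0.251, 0.0801]
tool_rot: [2.022, 2.402, -0.001]
force: [-9.7, 2.4, 9.2]
width: 0.0077
finger_force: 58.6
```

```bash
python3 -c "from h import *;st('R')"
```

```text
t 11.65 pos [ 0.4661 -0.251   0.0801] w 0.0077 F.u -9.1 Fz 9.2 Flat 4.0  push_t -8.9  grasp x to hinge 0.2048 z 0.0991 th 0.039 T [0.28 2.03 0.13]
```

>>> play_rows --plan '[[[0,0,0],[0.5,-1,-8],0],[[0,0,0],[0.5,0,-20],0],[[0,0,0],[0.5,3,-40],0],[[0,0,0],[0.5,8,-60],0],[[0,0,0],[0.5,8,-60],0]]'

```text
time_s: 12.15
position: [0.4758, -0.2491, 0.142]
tool_rot: [2.019, 2.4, 0.003]
force: [-0.4, -0.2, -2.3]
width: 0.0076
finger_force: 59.1
```

```bash
python3 -c "from h import *;st('R')"
```

```text
t 12.15 pos [ 0.4758 -0.2491  0.142 ] w 0.0076 F.u -0.4 Fz -2.3 Flat -0.1  push_t 2.3  grasp x to hinge 0.1949 z 0.1610 th 0.345 T [-0.01 -0.22  0.  ]
```

>>> play_rows --plan '[[[0,0,0],[0,6,-16.5],0],[[0,0,0],[0,15,-35],0],[[0,0,0],[0,23.4,-49],0],[[0,0,0],[0,29.3,-57.3],0],[[0,0,0],[0,29.3,-57.3],0]]'

```text
time_s: 12.65
position: [0.5026, -0.2443, 0.1975]
tool_rot: [2.022, 2.402, -0.002]
force: [-11.0, -3.0, 5.6]
width: 0.0073
finger_force: 59.3
```

```bash
python3 -c "from h import *;st('R')"
```

```text
t 12.65 pos [ 0.5026 -0.2443  0.1975] w 0.0073 F.u -11.4 Fz 5.6 Flat -1.1  push_t 2.4  grasp x to hinge 0.1677 z 0.2165 th 0.642 T [-0.65  2.37  0.04]
```

>>> play_rows --plan '[[[0,0,0],[0,1.2,-1.6],0]]'

```text
time_s: 12.75
position: [0.503, -0.2442, 0.1981]
tool_rot: [2.023, 2.402, -0.003]
force: [-10.9, -4.2, 4.1]
width: 0.0074
finger_force: 59.1
```

```bash
python3 -c "from h import *;st('R')"
```

```text
t 12.75 pos [ 0.503  -0.2442  0.1981] w 0.0074 F.u -11.5 Fz 4.1 Flat -2.3  push_t 3.7  grasp x to hinge 0.1672 z 0.2171 th 0.646 T [-0.8   2.2   0.07]
```

>>> play_rows --plan '[[[0,0,0],[0,1.2,-1.6],0]]'

```text
time_s: 12.85
position: [0.5041, -0.244, 0.1997]
tool_rot: [2.024, 2.402, -0.003]
force: [-11.1, -3.5, 4.2]
width: 0.0073
finger_force: 59.1
```

```bash
python3 -c "from h import *;st('R')"
```

```text
t 12.85 pos [ 0.5041 -0.244   0.1997] w 0.0073 F.u -11.6 Fz 4.2 Flat -1.5  push_t 3.7  grasp x to hinge 0.1661 z 0.2187 th 0.655 T [-0.79  2.34 -0.02]
```

>>> play_rows --plan '[[[0,0,0],[0,0.4,-2.2],0],[[0,0,0],[0,1.4,-4],0],[[0,0,0],[0,1.4,-4],0]]'

```text
time_s: 13.15
position: [0.5064, -0.2435, 0.2031]
tool_rot: [2.023, 2.402, -0.001]
force: [-4.6, -4.8, 0.6]
width: 0.0074
finger_force: 59.1
```

```bash
python3 -c "from h import *;st('R')"
```

```text
t 13.15 pos [ 0.5064 -0.2435  0.2031] w 0.0074 F.u -5.3 Fz 0.6 Flat -3.9  push_t 2.8  grasp x to hinge 0.1637 z 0.2221 th 0.675 T [-0.88  1.04  0.02]
```

>>> play_rows --plan '[[[0,0,0],[0,1.2,-1.6],0]]'

```text
time_s: 13.25
position: [0.5072, -0.2434, 0.2042]
tool_rot: [2.024, 2.403, -0.001]
force: [-3.8, -3.7, -1.0]
width: 0.0075
finger_force: 58.9
```

```bash
python3 -c "from h import *;st('R')"
```

```text
t 13.25 pos [ 0.5072 -0.2434  0.2042] w 0.0075 F.u -4.3 Fz -1.0 Flat -3.0  push_t 3.5  grasp x to hinge 0.1629 z 0.2232 th 0.682 T [-1.01  1.03  0.09]
```

>>> play_rows --plan '[[[0,0,0],[0,1.2,-1.6],0]]'

```text
time_s: 13.35
position: [0.5084, -0.2432, 0.2058]
tool_rot: [2.024, 2.403, -0.001]
force: [-3.7, -4.6, -0.9]
width: 0.0077
finger_force: 58.9
```

```bash
python3 -c "from h import *;st('R')"
```

```text
t 13.35 pos [ 0.5084 -0.2432  0.2058] w 0.0077 F.u -4.4 Fz -0.9 Flat -3.9  push_t 3.5  grasp x to hinge 0.1617 z 0.2248 th 0.691 T [-0.96  1.04  0.07]
```

>>> play_rows --plan '[[[0,0,0],[0,1.1,-1.7],0],[[0,0,0],[0,2.3,-3.3],0]]'

```text
time_s: 13.55
position: [0.5108, -0.2427, 0.209]
tool_rot: [2.024, 2.403, -0.001]
force: [-3.1, -4.4, -2.5]
width: 0.0075
finger_force: 58.7
```

```bash
python3 -c "from h import *;st('R')"
```

```text
t 13.55 pos [ 0.5108 -0.2427  0.209 ] w 0.0075 F.u -3.8 Fz -2.5 Flat -3.8  push_t 4.4  grasp x to hinge 0.1592 z 0.2280 th 0.710 T [-1.03  0.71  0.06]
```

>>> play_rows --plan '[[[0,0,0],[0,1.3,-1.5],0],[[0,0,0],[0,2.6,-3],0]]'

```text
time_s: 13.75
position: [0.5133, -0.2423, 0.212]
tool_rot: [-2.024, -2.403, 0.001]
force: [-3.7, -5.7, -1.5]
width: 0.0078
finger_force: 58.8
```

```bash
python3 -c "from h import *;st('R')"
```

```text
t 13.75 pos [ 0.5133 -0.2423  0.212 ] w 0.0078 F.u -4.6 Fz -1.5 Flat -5.0  push_t 4.2  grasp x to hinge 0.1568 z 0.2310 th 0.729 T [-1.03  1.18 -0.02]
```

>>> play_rows --plan '[[[0,0,0],[-0.4,1.3,-1.5],0],[[0,0,0],[-0.4,2.6,-3],0]]'

```text
time_s: 13.95
position: [0.5156, -0.2417, 0.215]
tool_rot: [-2.023, -2.402, 0.001]
force: [-6.2, -1.8, 2.2]
width: 0.0074
finger_force: 58.7
```

```bash
python3 -c "from h import *;st('R')"
```

```text
t 13.95 pos [ 0.5156 -0.2417  0.215 ] w 0.0074 F.u -6.5 Fz 2.2 Flat -0.7  push_t 2.8  grasp x to hinge 0.1544 z 0.2340 th 0.747 T [-0.18  1.51  0.16]
```

>>> play_rows --plan '[[[0,0,0],[0,1.4,-1.5],0],[[0,0,0],[0,2.7,-3],0]]'

```text
time_s: 14.15
position: [0.5183, -0.2413, 0.2182]
tool_rot: [-2.023, -2.402, 0.001]
force: [-7.0, -0.5, 3.2]
width: 0.0076
finger_force: 58.7
```

```bash
python3 -c "from h import *;st('R')"
```

```text
t 14.15 pos [ 0.5183 -0.2413  0.2182] w 0.0076 F.u -6.9 Fz 3.2 Flat 0.7  push_t 2.5  grasp x to hinge 0.1517 z 0.2372 th 0.767 T [-0.17  1.64  0.14]
```

>>> play_rows --plan '[[[0,0,0],[0,1,-1.9],0],[[0,0,0],[0,2.3,-3.5],0]]'

```text
time_s: 14.35
position: [0.5211, -0.2407, 0.2214]
tool_rot: [-2.023, -2.403, -0.001]
force: [-0.8, 1.2, -3.3]
width: 0.0073
finger_force: 58.6
```

```bash
python3 -c "from h import *;st('R')"
```

```text
t 14.35 pos [ 0.5211 -0.2407  0.2214] w 0.0073 F.u -0.5 Fz -3.3 Flat 1.3  push_t 2.7  grasp x to hinge 0.1488 z 0.2404 th 0.788 T [0.18 0.59 0.13]
```

>>> play_rows --plan '[[[0,0,0],[0,1.4,-1.4],0],[[0,0,0],[0,2.8,-2.8],0]]'

```text
time_s: 14.55
position: [0.5237, -0.2403, 0.2241]
tool_rot: [-2.023, -2.403, -0.0]
force: [-5.2, 2.4, -0.5]
width: 0.0077
finger_force: 58.8
```

```bash
python3 -c "from h import *;st('R')"
```

```text
t 14.55 pos [ 0.5237 -0.2403  0.2241] w 0.0077 F.u -4.7 Fz -0.5 Flat 3.2  push_t 3.8  grasp x to hinge 0.1462 z 0.2431 th 0.805 T [0.43 1.22 0.14]
```

>>> play_rows --plan '[[[0,0,0],[0,1.3,-1.5],0],[[0,0,0],[0,2.7,-3],0]]'

```text
time_s: 14.75
position: [0.5266, -0.2398, 0.227]
tool_rot: [-2.023, -2.403, -0.001]
force: [-2.0, 5.0, -2.9]
width: 0.0075
finger_force: 58.5
```

```bash
python3 -c "from h import *;st('R')"
```

```text
t 14.75 pos [ 0.5266 -0.2398  0.227 ] w 0.0075 F.u -1.1 Fz -2.9 Flat 5.3  push_t 2.8  grasp x to hinge 0.1433 z 0.2460 th 0.825 T [0.75 0.87 0.18]
```

>>> play_rows --plan '[[[0,0,0],[0,1.4,-1.4],0]]'

```text
time_s: 14.85
position: [0.528, -0.2396, 0.2284]
tool_rot: [-2.023, -2.403, -0.001]
force: [-3.0, 4.7, -4.1]
width: 0.0073
finger_force: 58.5
```

```bash
python3 -c "from h import *;st('R')"
```

```text
t 14.85 pos [ 0.528  -0.2396  0.2284] w 0.0073 F.u -2.1 Fz -4.1 Flat 5.1  push_t 4.3  grasp x to hinge 0.1419 z 0.2474 th 0.834 T [0.88 0.93 0.21]
```

>>> play_rows --plan '[[[0,0,0],[0.4,1.5,-1.4],0],[[0,0,0],[0.4,2.9,-2.7],0]]'

```text
time_s: 15.05
position: [0.5308, -0.239, 0.2312]
tool_rot: [-2.024, -2.403, 0.0]
force: [-1.6, 2.8, -4.1]
width: 0.0074
finger_force: 58.4
```

```bash
python3 -c "from h import *;st('R')"
```

```text
t 15.05 pos [ 0.5308 -0.239   0.2312] w 0.0074 F.u -1.1 Fz -4.1 Flat 3.0  push_t 3.5  grasp x to hinge 0.1389 z 0.2502 th 0.853 T [0.43 0.87 0.16]
```

>>> play_rows --plan '[[[0,0,0],[0,1.5,-1.4],0],[[0,0,0],[0,2.9,-2.7],0]]'

```text
time_s: 15.25
position: [0.5338, -0.2386, 0.2343]
tool_rot: [2.023, 2.402, 0.0]
force: [-3.5, 1.7, -0.7]
width: 0.0073
finger_force: 58.5
```

```bash
python3 -c "from h import *;st('R')"
```

```text
t 15.25 pos [ 0.5338 -0.2386  0.2343] w 0.0073 F.u -3.1 Fz -0.7 Flat 2.3  push_t 2.9  grasp x to hinge 0.1360 z 0.2533 th 0.873 T [0.33 0.73 0.01]
```

>>> play_rows --plan '[[[0,0,0],[0,1.5,-1.4],0],[[0,0,0],[0,3,-2.7],0]]'

```text
time_s: 15.45
position: [0.5366, -0.2381, 0.2369]
tool_rot: [2.024, 2.403, -0.0]
force: [-3.6, 1.1, -0.3]
width: 0.0075
finger_force: 58.5
```

```bash
python3 -c "from h import *;st('R')"
```

```text
t 15.45 pos [ 0.5366 -0.2381  0.2369] w 0.0075 F.u -3.3 Fz -0.3 Flat 1.7  push_t 2.8  grasp x to hinge 0.1331 z 0.2559 th 0.892 T [0.21 0.91 0.07]
```

>>> play_rows --plan '[[[0,0,0],[0,1.5,-1.3],0],[[0,0,0],[0,3,-2.6],0]]'

```text
time_s: 15.65
position: [0.5395, -0.2376, 0.2393]
tool_rot: [-2.024, -2.403, 0.0]
force: [-4.7, 1.3, -1.8]
width: 0.0073
finger_force: 58.4
```

```bash
python3 -c "from h import *;st('R')"
```

```text
t 15.65 pos [ 0.5395 -0.2376  0.2393] w 0.0073 F.u -4.4 Fz -1.8 Flat 2.1  push_t 4.6  grasp x to hinge 0.1301 z 0.2583 th 0.910 T [0.05 1.1  0.06]
```

>>> play_rows --plan '[[[0,0,0],[0,1.6,-1.3],0],[[0,0,0],[0,1.6,-1.3],0]]'

```text
time_s: 15.85
position: [0.5409, -0.2373, 0.2405]
tool_rot: [-2.023, -2.403, 0.001]
force: [-5.9, 0.5, -1.2]
width: 0.0075
finger_force: 58.7
```

```bash
python3 -c "from h import *;st('R')"
```

```text
t 15.85 pos [ 0.5409 -0.2373  0.2405] w 0.0075 F.u -5.8 Fz -1.2 Flat 1.5  push_t 5.3  grasp x to hinge 0.1287 z 0.2595 th 0.919 T [0.01 1.47 0.04]
```

>>> play_rows --plan '[[[0,0,0],[0,1.6,-1.3],0],[[0,0,0],[0,1.6,-1.3],0]]'

```text
time_s: 16.05
position: [0.5422, -0.2371, 0.2416]
tool_rot: [-2.023, -2.402, 0.001]
force: [-8.5, -0.2, -2.1]
width: 0.0076
finger_force: 58.7
```

```bash
python3 -c "from h import *;st('R')"
```

```text
t 16.05 pos [ 0.5422 -0.2371  0.2416] w 0.0076 F.u -8.4 Fz -2.1 Flat 1.2  push_t 8.0  grasp x to hinge 0.1273 z 0.2606 th 0.927 T [-0.06  1.65  0.02]
```

Contact is clear: the static push went from about 2.5 to 8 N, roughly 8–11 N on the pin. Holding, then releasing and rising.

>>> play_rows --plan '[[[0,0,0],[0,0,0],0],[[0,0,0],[0,0,0],0],[[0,0,0],[0,0,0],0],[[0,0,0],[0,0,0],0]]'

```text
time_s: 16.45
position: [0.5421, -0.2371, 0.2415]
tool_rot: [-2.023, -2.402, 0.001]
force: [-6.7, -0.3, -2.1]
width: 0.0073
finger_force: 58.6
```

```bash
python3 -c "from h import *;st('R')"
```

```text
t 16.45 pos [ 0.5421 -0.2371  0.2415] w 0.0073 F.u -6.7 Fz -2.1 Flat 0.9  push_t 6.6  grasp x to hinge 0.1275 z 0.2605 th 0.926 T [-0.05  1.5   0.04]
```

>>> play_rows --plan '[[[0,0,0],[0,0,0],60],[[0,0,0],[0,0,-8],60],[[0,0,0],[0,0,-45],60],[[0,0,0],[0,0,-90],60],[[0,0,0],[0,0,-100],60]]'

```text
time_s: 16.95
position: [0.5436, -0.2373, 0.3474]
tool_rot: [2.019, 2.398, 0.004]
force: [0.1, -0.1, -0.1]
width: 0.0599
finger_force: 0.0
```

Run:
```python
from h import *
import cv2
st('R')
c=robot.camera("scene"); cv2.imwrite("pics/s2.png",c["pixels"][:,:,::-1])
```

```text
t 16.95 pos [ 0.5436 -0.2373  0.3474] w 0.0599 F.u 0.1 Fz -0.1 Flat -0.1  push_t -0.1  grasp x to hinge 0.1262 z 0.3664 th 1.141 T [-0.02  0.05  0.01]
```

>>> play_rows --plan '[[[0,0,0],[0,0,0],60],[[0,0,0],[0,0,0],60],[[0,0,0],[0,0,0],60],[[0,0,0],[0,0,0],60],[[0,0,0],[0,0,0],60]]'

```text
time_s: 17.5
position: [0.5424, -0.2369, 0.3414]
tool_rot: [-2.023, -2.402, 0.0]
force: [-0.5, -0.2, -0.1]
width: 0.0603
finger_force: 0.0
```

>>> play_rows --plan '[[[0,0,0],[0,0,0],60],[[0,0,0],[0,0,0],60],[[0,0,0],[0,0,0],60],[[0,0,0],[0,0,0],60],[[0,0,0],[0,0,0],60]]'

```text
time_s: 18.0
position: [0.5426, -0.237, 0.3418]
tool_rot: [-2.024, -2.403, -0.0]
force: [-0.2, -0.6, 0.6]
width: 0.0599
finger_force: 0.0
```

Run:
```python
from h import *
import cv2
c=robot.camera("scene"); p=c["pixels"][:,:,::-1]
a=cv2.imread("pics/s2.png")
cv2.imwrite("pics/s3.png",cv2.resize(np.hstack([x[130:300,130:380] for x in (a,p)]),None,fx=1.6,fy=1.6))
```

```text
(no output)
```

View pics/s3.png

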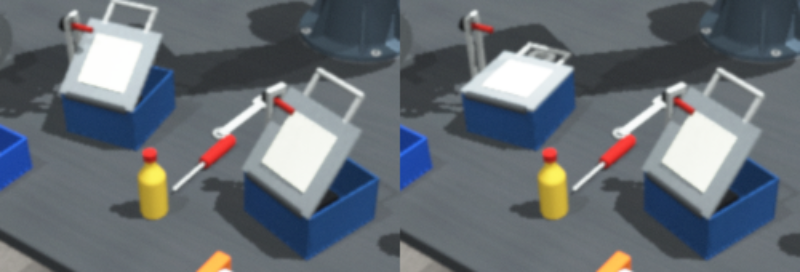

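The right lid was still open just after release (left half) and has sunk about shut 1 s later (right half), while the left lid stands. I'll wait a little more, check that nothing is moving, then hand in.

>>> play_rows --plan '[[[0,0,0],[0,0,0],60],[[0,0,0],[0,0,0],60],[[0,0,0],[0,0,0],60],[[0,0,0],[0,0,0],60],[[0,0,0],[0,0,0],60]]'

```text
time_s: 18.55
position: [0.5426, -0.237, 0.3418]
tool_rot: [2.024, 2.403, -0.0]
force: [1.0, 0.5, -0.5]
width: 0.0604
finger_force: 0.0
```

>>> play_rows --plan '[[[0,0,0],[0,0,0],60],[[0,0,0],[0,0,0],60],[[0,0,0],[0,0,0],60],[[0,0,0],[0,0,0],60],[[0,0,0],[0,0,0],60]]'

```text
time_s: 19.05
position: [0.5426, -0.237, 0.3418]
tool_rot: [2.024, 2.403, -0.0]
force: [-0.5, 0.6, -0.5]
width: 0.0599
finger_force: 0.0
```

>>> play_rows --plan '[[[0,0,0],[0,0,0],60],[[0,0,0],[0,0,0],60],[[0,0,0],[0,0,0],60],[[0,0,0],[0,0,0],60],[[0,0,0],[0,0,0],60]]'

```text
time_s: 19.55
position: [0.5426, -0.237, 0.3418]
tool_rot: [-2.024, -2.403, -0.0]
force: [1.2, 0.6, 0.3]
width: 0.0598
finger_force: 0.0
```

>>> play_rows --plan '[[[0,0,0],[0,0,0],60],[[0,0,0],[0,0,0],60],[[0,0,0],[0,0,0],60],[[0,0,0],[0,0,0],60],[[0,0,0],[0,0,0],60]]'

```text
time_s: 20.05
position: [0.5426, -0.237, 0.3418]
tool_rot: [-2.024, -2.403, 0.0]
force: [0.3, 0.2, -0.0]
width: 0.0601
finger_force: 0.0
```

Run:
```python
from h import *
import cv2
a=np.load("pics/scene0.npz")["pixels"].astype(int); p=robot.camera("scene")["pixels"]; p2=robot.camera("scene")["pixels"]
cv2.imwrite("pics/s4.png",cv2.resize(np.hstack([x[130:230,150:260].astype(np.uint8) for x in (a,p)])[:,:,::-1],None,fx=3.4,fy=3.4))
print(abs(p-a)[155:215,165:240].mean(), np.abs(p.astype(int)-p2)[130:300,130:380].mean())
```

```text
7.9768888888888885 1.1314980392156864
```

View pics/s4.png

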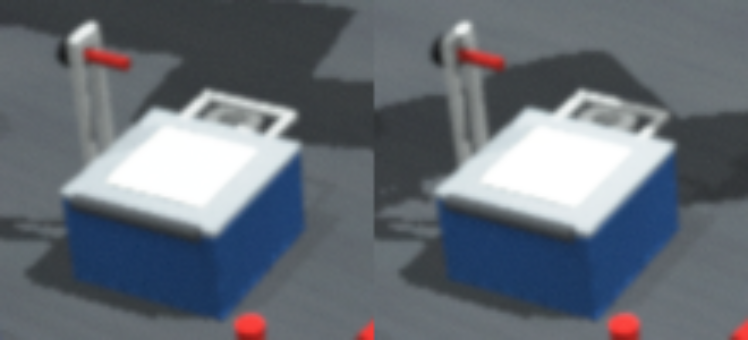

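The right lid is shut just as in the start picture (bar at the same place) and at rest. The left lid stands open and the arm is clear, so I'm handing in.

```bash
python3 -c "from cell import robot;print(robot.sign_off())"
```

```text
the job is handed in; nothing more can be done
None
```

I tested both lids and handed the job in at about 20 s: the left lid holds and stands open at its pin, the right lid sank and is fully shut, and the pin forces, judged from the push at the bar, stayed around 10 N.

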